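Put the dicing grids and brush away in the storage tray

ROBOT

A 6-joint arm with a two-finger parallel gripper is mounted at the origin on the work surface. World frame = base frame: x ahead of the robot, y to its left, z up, the work surface at z = 0. Lengths are in m, angles in rad, forces in N, time in s.
With the tool pointing down it reaches from about 0.35 to 0.975 m from the base axis. Payload 4.9 kg.
Tool frame: the origin (TCP) lies at the very end of the fingers, on their centre line; the grasp point (between the pads) lies 19 mm behind it; z points along the fingers, y is the line along which they close (so a half turn about z gives the same grasp; the last joint's range is limited). The gripper opens to 85 mm and grips with 20 to 120 N. Pads are 22 mm wide; open, the fingers measure 114 mm over their backs; the gripper's body (76 mm by 85 mm) begins 54 mm behind the grasp point. The pads swing forward as they close: fully open they stand 13 mm farther back than shut.
Start: joints at [-1.225, 0.053, 1.613, -0, 1.476, -0.119], TCP at [0.28, -0.559, 0.231] pointing down, gripper open.
Joint ranges: [-3.01, 3.01], [-1.01, 2.22], [0.06, 2.58], [-1.02, 4.17], [0.09, 2.62], [-3.14, 3.14]. Speed limits (rad/s): [2.57, 2.57, 3.14, 3.14, 3.14, 3.14].

INTERFACE

Orientations are given as a unit quaternion [w, x, y, z].
In Python, from plant import manip gives the robot as it stands.
- The arm moves only by the shell command python3 -m pendant 'ROWS'. ROWS is JSON, a list of rows, each a list of 3 entries, a list of its own where there are three numbers: the opening, from 0 (shut) to 1 (fully open), then the shift along the tool's x, y, z in units of 12 cm (1.0 is 12 cm), then the turn about the tool's z in units of pi rad (1.0 is pi rad). In form: [[gripper, [dx, dy, dz], roll], ...]. A call has 1 to 10 rows; each row is the pose to reach, as a shift and turn from the pose commanded when the call began, along the tool's axes at that moment, turning the shorter way round; what a row does not reach only later rows make up. A row lasts 1/10 s, in which the tool goes at most 50 mm and 8.59 degrees, less where a joint would pass 70% of its speed; a pose out of reach is approached as far as the arm can. A call with a number of a shift or a turn outside -1 to 1 is refused whole. A call with a gripper value outside its range is refused whole. The fingers move at their own pace and stop on an object; the grip force is fixed at half the most. Time passes only in rows, so rows that repeat a pose let the fingers close. It gives the time, the measured TCP pose, the force, the opening and the grip force at its end, in the units of the state.
- manip.state(): the state, without advancing time (a new reading comes with each control period).
- manip.grab_frame(name): name is "side" or "top"; returns a dict with "img" (400x640x3 uint8, red, green, blue), "fx", "fy", "cx", "cy" (pixels), "eye" and "rotation" of the camera in the world. Camera axes: x right, y down, z forward; pixel columns grow to the right and rows downward; lengths in m; the calibration is good to about 2 mm. A picture is of the moment at which its call begins. There is no depth.
- manip.job_done(): hands the job in; it is judged then, once.
The state is a dict: "time": time; "joint_pos": joint angles; "joint_vel": joint speeds; "joint_efforts": joint torques, N m; "tool_pos": TCP position; "tool_rot": TCP orientation; "contact_force": force on the tool from outside, world axes, zero at the start; "ft_torque": the same for the moment, N m; "gripper_width": opening from 0.0 (shut) to 1.0 (fully open); "grasp_force": force on a finger pad.
Only numpy, scipy, OpenCV 4.12 (cv2) and the standard library are available. Lean on these libraries where they do the work, as an engineer would, in place of code of your own. Each camera call takes 0.05 s, during which the arm holds its last target. There are 200 camera calls.

TASK

Put the washed accessories away, each lying flat in its own place in the storage tray: the blue brush in its long trough with its head at the wide end, the white grid in the white-floored bay and the orange grid in the orange-floored bay. The grids are sharp and too wide to grip, so do not lift them: slide them along the board and over its edge down into the tray. Leave everything else on the counter, board and tray as it is.

Things in the scene. Friction and masses are not known exactly. Their poses are not given: they have to be found in the camera images.
- board: fixed dark wooden cutting board, 300 (its x) x 460 (its y) x 22 mm thick. Origin: centre of its underside, on the counter. Its +y short end butts against the tray with a 1 mm gap
- tray: fixed grey tray, 256 (x) x 211 (y) x 20 mm high, 2 mm lower than the board; walls 3 mm thick, tops at 20 mm. Origin: centre of its underside; axes parallel to the board's. Along its -y edge, next to the board, two square bays 103 x 103 mm inside, 16 mm deep: white floor (nearer the robot), orange floor (farther). Brush trough along its -x side; beyond the bays a pocket holds the spatula
- white_bay (a point): centre of the white-floored square bay, on its floor, 4 mm above the counter; 51.5 mm from each of its inner walls; axes as the tray's
- orange_bay (a point): centre of the orange-floored square bay, on its floor, 4 mm above the counter; 51.5 mm from each of its inner walls; axes as the tray's
- brush_bay (a point): middle of the black-floored brush trough, on its floor, 12 mm above the counter, 8 mm below the tray's rim; axes as the tray's. The trough runs along y, 205 mm long inside: its +y end (66 mm long, 38 wide) is for the head, the rest (139 mm long, 26 wide) for the handle, so the brush goes in one way round only, its middle over this point
- grid_white: loose fine dicing grid: white square frame 96 x 96 x 10 mm with steel blades across, lying flat on the board (pushed at its edge it behaves as a solid plate), 110 g or so. Origin: centre of its underside; x and y square to its sides; any of its four ways round will do. Too wide for the gripper
- grid_orange: loose coarse dicing grid: orange square frame 96 x 96 x 10 mm with steel blades across, otherwise as the white one
- brush: loose blue brush lying on its flat back, white bristles up, across the board in front of the tray: 195 mm long, x axis from handle to head. Origin: middle of its length, on its underside, 5 mm from its centre of mass. Handle 16 mm wide, 18 high, from x = -97.5 to 41.5 mm; head 28 mm wide, from 41.5 to 97.5 mm, back 10 mm thick, bristles up to 22 mm
- spatula: loose flat wooden spatula, 190 mm long, 46 mm wide, 7 mm thick, already put away in the tray's pocket; leave alone. Origin: on its underside, mid-length
- peeler: loose vegetable peeler, 134 mm long, 24 mm wide, 12 mm high, lying across the board's -y end; leave alone. Origin on its underside, 72 mm from the handle's end (its -x end) and 62 mm from the tip
- glass: loose juice glass, 68 mm across, 110 mm tall, upright on the counter; leave alone. Origin: centre of its foot
- jar: loose amber jar with a steel lid, 70 mm across, 95 mm tall; leave alone. Origin: centre of its foot
- lemon: loose lemon standing on end, 56 mm across, 57 mm tall; leave alone. Origin: centre of its foot

How it is judged:
By the outcome, as a careful person would: the job done as asked, in the order asked, and still so for the second after the job is handed in, with the robot touching nothing.
It also fails if it takes over 72 s, if anything falls off the work surface, if the arm or the gripper's body presses on something with over 40 N, if the wrist force passes 120 N, or if a joint passes its speed limit or range.

## Working session

There is one attempt and no reset: what is moved stays moved. The work goes in short steps, Python scripts to look and compute and a shell command to move; the robot and the scene stay as the last step left them, time stands still between calls to the robot, and variables do not carry over. Pictures are saved under pics/ and viewed, at most 13 in all, crops included, and the job is handed in when it is done.

```bash
mkdir -p pics; ls
python3 - <<'E'
from plant import manip
import cv2,numpy as np
for n in("top","side"):
    f=manip.grab_frame(n); cv2.imwrite(f"pics/{n}0.png",f["img"][:,:,::-1])
    print(n,f["fx"],f["fy"],f["cx"],f["cy"],f["eye"],np.round(f["rotation"],4).tolist())
s=manip.state();print(s["time"],s["tool_pos"],s["tool_rot"])
E
```

```text
pics
top 419.7224334542781 419.7224334542781 318.0525981377797 198.2860665222502 [ 0.32794399 -0.02641253  1.35901015] [0.0582, -0.7027, 0.7073, -0.0496]
side 369.744618866236 369.744618866236 317.48312928035654 208.9461023280083 [0.09459533 0.63273324 0.63910128] [0.1217, -0.2638, 0.852, -0.4354]
0.1 [ 0.27996746 -0.55813814  0.23017676] [-9.46606715e-04  9.73112320e-01  2.30329123e-01 -1.07351127e-04]
```

View pics/top0.png

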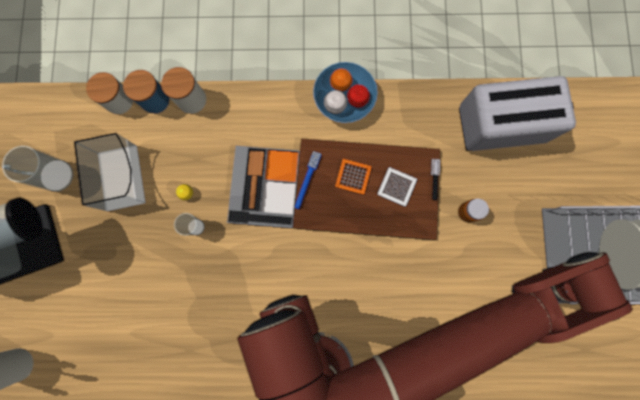

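View pics/side0.png

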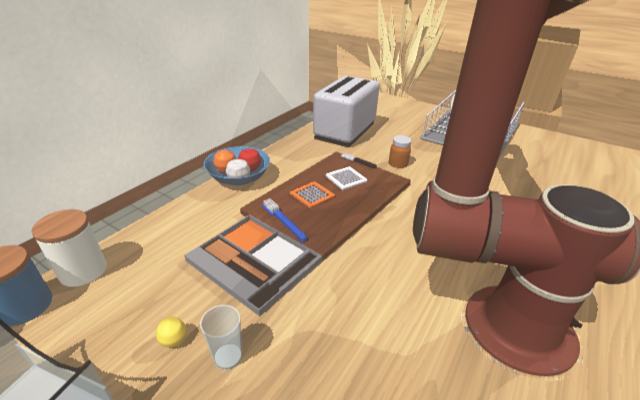

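Top view: tray at (230-298, 146-227), board (295-440, 140-238), brush head (315,157) with its handle end at (300,205), orange grid (353,176), white grid (398,186). Next, enlarged crops.

```bash
cat > h.py <<'E'
import numpy as np,cv2
from scipy.spatial.transform import Rotation as R
CAM={"top":(419.7224,318.0526,198.2861,[.32794399,-.02641253,1.35901015],[0.0582,-0.7027,0.7073,-0.0496]),
"side":(369.7446,317.4831,208.9461,[.09459533,.63273324,.63910128],[0.1217,-0.2638,0.852,-0.4354])}
def ray(c,uv):
    f,cx,cy,e,q=CAM[c]; M=R.from_quat(q,scalar_first=True).as_matrix()
    return np.array(e),M@np.array([(uv[0]-cx)/f,(uv[1]-cy)/f,1.])
def at(c,uv,z):
    e,d=ray(c,uv); return e+d*(z-e[2])/d[2]
def proj(c,p):
    f,cx,cy,e,q=CAM[c]; v=R.from_quat(q,scalar_first=True).as_matrix().T@(np.array(p)-e); return f*v[:2]/v[2]+[cx,cy]
def tri(a,b):
    e1,d1=ray("top",a);e2,d2=ray("side",b); A=np.c_[d1,-d2]; t=np.linalg.lstsq(A,e2-e1,rcond=None)[0]
    p,q=e1+t[0]*d1,e2+t[1]*d2; return (p+q)/2,np.linalg.norm(p-q)
E
python3 - <<'E'
import cv2
for n,(x0,y0,x1,y1),k in(("top",(225,135,448,243),3.5),("side",(180,145,415,315),3.4)):
    im=cv2.imread(f"pics/{n}0.png")[y0:y1,x0:x1]
    im=cv2.resize(im,None,fx=k,fy=k,interpolation=cv2.INTER_CUBIC)
    for x in range(-(-x0//20)*20,x1,20): cv2.putText(im,str(x),(int((x-x0+.5)*k)-10,9),0,.33,(255,255,0),1);cv2.line(im,(int((x-x0+.5)*k),10),(int((x-x0+.5)*k),16),(255,255,0),1)
    for y in range(-(-y0//20)*20,y1,20): cv2.putText(im,str(y),(0,int((y-y0+.5)*k)+4),0,.33,(255,255,0),1);cv2.line(im,(24,int((y-y0+.5)*k)),(30,int((y-y0+.5)*k)),(255,255,0),1)
    cv2.imwrite(f"pics/{n}0c.png",im);print(im.shape)
E
```

```text
(378, 780, 3)
(578, 799, 3)
```

View pics/top0c.png

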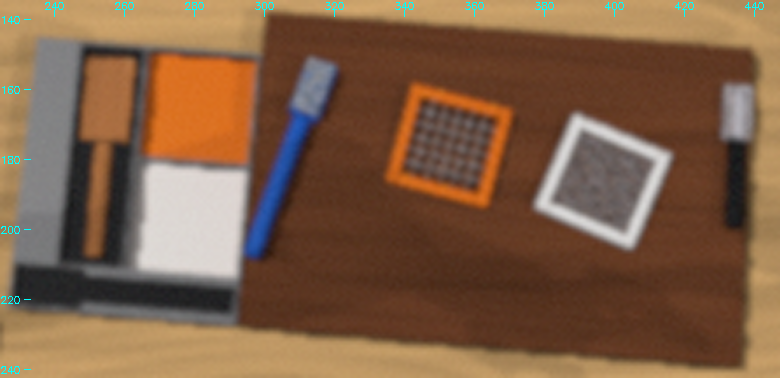

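View pics/side0c.png

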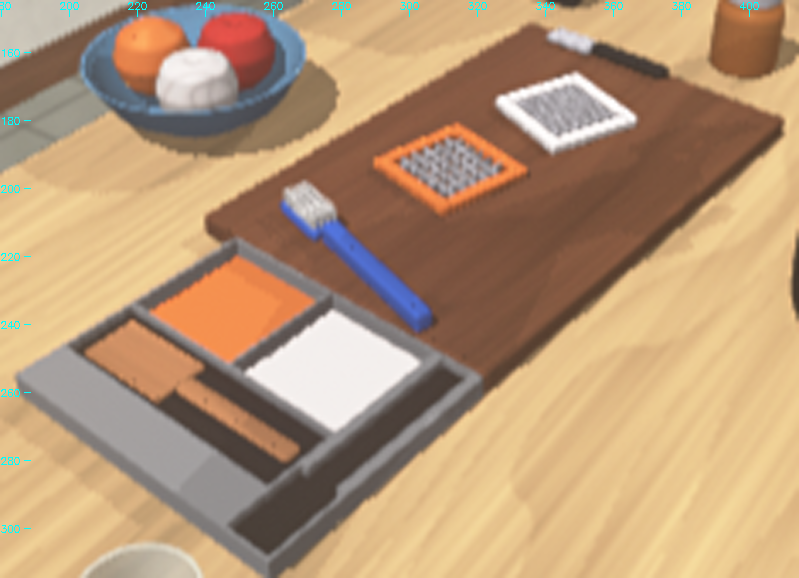

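Crops read: top-view board, tray, grid and brush corners as listed in the script; wide trough end is at +y, brush head at far side. Now fit poses against both views.

```bash
cat > fit.py <<'E'
from h import *
from scipy.optimize import least_squares
T=lambda c:(np.array(c)+.5)/3.5-.5+[225,135]
S=lambda c:(np.array(c)+.5)/3.4-.5+[180,145]
def fit(model,obs,x0):
    r=lambda p:np.concatenate([proj(c,q)-u for (c,u),q in zip(obs,model(p))])
    s=least_squares(r,x0,loss="soft_l1"); e=r(s.x).reshape(-1,2); return s.x,np.hypot(*e.T)
def rot(a,v): return np.array([np.cos(a)*v[0]-np.sin(a)*v[1],np.sin(a)*v[0]+np.cos(a)*v[1]])
# local tray points (x,y,z)
tr=[(("top",T((264,14))),"b",(150,230,22)),(("top",T((755,48))),"b",(150,-230,22)),(("top",T((743,368))),"b",(-150,-230,22)),
(("side",S((782,122))),"b",(-150,-230,22)),(("side",S((528,25))),"b",(150,-230,22)),(("side",S((207,217))),"b",(150,230,22)),
(("top",T((37,38))),"t",(128,105.5,20)),(("top",T((12,308))),"t",(-128,105.5,20)),
(("side",S((18,378))),"t",(128,105.5,20)),(("side",S((270,560))),"t",(-128,105.5,20)),(("side",S((480,376))),"t",(-128,-105.5,20)),(("side",S((238,240))),"t",(128,-105.5,20))]
def m(p):
    o=[]
    for _,k,v in tr:
        w=np.array(v)/1e3
        if k=="b": w=w+[p[3],-.3365,0]
        o.append(np.r_[p[:2]+rot(p[2],w[:2]),w[2]])
    return o
p,e=fit(m,[t[0] for t in tr],[.5,.1,0,0]); print("tray x y yaw boarddx",p.round(4),"err px",e.round(1))
for n,v in dict(white=(-.0325,-.051),orange=(.0735,-.051),brush=(-.106,0)).items(): print(n,(p[:2]+rot(p[2],v)).round(4))
print("tri board far",tri(T((264,14)),S((207,217))),"tray -x+y",tri(T((12,308)),S((270,560))))
for n,t,s in(("orange",[(413,83),(513,107),(488,207),(386,180)],[(457,124),(527,169),(446,208),(374,160)]),("white",[(576,112),(672,153),(632,249),(534,207)],[(577,73),(636,116),(552,147),(497,101)])):
    cs=[(1,1),(1,-1),(-1,-1),(-1,1)]
    mm=lambda q:[np.r_[q[:2]+rot(q[2],np.array(c)*.048),q[3]] for c in cs]*2
    ob=[("top",T(x)) for x in t]+[("side",S((x))) for x in s]
    q,e=fit(mm,ob,[.6,-.1,-.2,.03]); print(n,"x y yaw ztop",q.round(4),e.round(1))
    print("  in tray frame", (rot(-p[2],q[:2]-p[:2])).round(4), "rel yaw",(q[2]-p[2]).round(3))
h,k=tri(T((256,257)),S((423,316))),tri(T((325,61)),S((294,184)));print("brush tail",h,"head",k,np.linalg.norm(h[0][:2]-k[0][:2]))
d=k[0]-h[0];print("mid",((h[0]+k[0])/2).round(4),"ang",np.arctan2(d[1],d[0]).round(3))
E
python3 fit.py
```

```text
tray x y yaw boarddx [ 0.5747  0.1678 -0.0798  0.0173] err px [0.3 0.5 0.3 2.4 1.8 1.3 0.6 1.6 1.7 0.3 1.3 1.5]
white [0.5382 0.1196]
orange [0.6439 0.1111]
brush [0.469  0.1763]
tri board far (array([0.73251881, 0.04674882, 0.0192762 ]), np.float64(0.0031270820847491736)) tray -x+y (array([0.45828794, 0.28010884, 0.01494314]), np.float64(0.001733112154646512))
orange x y yaw ztop [ 0.6126 -0.1273 -0.3677 -0.0056] [ 2.1  2.3  2.2  2.  31.1 21.3 21.4 27.6]
  in tray frame [ 0.0613 -0.2912] rel yaw -0.288
white x y yaw ztop [ 0.5749 -0.2688 -0.5478  0.0062] [ 2.3  2.7  2.6  2.9 27.  17.9 23.1 21.8]
  in tray frame [ 0.035  -0.4352] rel yaw -0.468
brush tail (array([0.50286111, 0.05500225, 0.03022341]), np.float64(0.0036315761897827595)) head (array([ 0.68234261, -0.00973824,  0.04047553]), np.float64(0.0007817565954355749)) 0.19080078832507352
mid [0.5926 0.0226 0.0353] ang -0.346
```

```bash
sed -i 's/\[(457,124),(527,169),(446,208),(374,160)\]/[(374,160),(457,124),(527,169),(446,208)]/; s/\[(577,73),(636,116),(552,147),(497,101)\]/[(497,101),(577,73),(636,116),(552,147)]/' fit.py; python3 fit.py | grep -A1 ztop
python3 - <<'E'
from h import *
from plant import manip
T=lambda c:(np.array(c)+.5)/3.5-.5+[225,135]
# bay corners in top-only: floor corners
for n,c in dict(orange=[(150,55),(255,58),(248,163),(143,158)],white=[(143,166),(246,171),(240,276),(133,268)]).items():
    P=[at("top",T(x),.004)[:2].round(4) for x in c]; print(n,np.mean(P,0),P)
print(at("top",T((256,257)),.036),at("top",T((325,61)),.044))
s=manip.state();print(R.from_quat(s["tool_rot"],scalar_first=True).as_matrix().round(3).tolist(),s["gripper_width"])
E
```

```text
orange x y yaw ztop [ 0.6045 -0.1253 -0.2636  0.0281] [0.1 0.5 0.3 0.6 0.4 0.5 0.3 0.8]
  in tray frame [ 0.0531 -0.2898] rel yaw -0.184
white x y yaw ztop [ 0.5701 -0.2652 -0.424   0.0283] [0.4 0.4 0.2 0.3 1.2 0.3 0.7 0.2]
  in tray frame [ 0.0299 -0.432 ] rel yaw -0.344
orange [0.646925 0.109925] [array([0.6992, 0.157 ]), array([0.6953, 0.057 ]), array([0.5938, 0.0634]), array([0.5994, 0.1623])]
white [0.540025 0.117075] [array([0.5917, 0.1622]), array([0.5862, 0.0653]), array([0.487 , 0.0706]), array([0.4952, 0.1702])]
[0.50049153 0.05378437 0.036     ] [ 0.68105439 -0.00999262  0.044     ]
[[0.894, 0.448, -0.001], [0.448, -0.894, 0.002], [0.0, -0.002, -1.0]] 0.9961549517069976
```

Fits agree: board/tray ≤2 px, grids <1 px, tops within ~4 mm of expected 32 mm, brush ~191 mm long (195 nominal). All within reach. Move above the brush.

```bash
cat > go.py <<'E'
import sys
from h import *
from plant import manip
def w(tx,ty):  # tray frame -> world
    a=-.0798; return .5747+np.cos(a)*tx-np.sin(a)*ty, .1678+np.sin(a)*tx+np.cos(a)*ty
def tray(x,y):
    a=.0798; dx,dy=x-.5747,y-.1678; return np.cos(a)*dx-np.sin(a)*dy, np.sin(a)*dx+np.cos(a)*dy
if __name__=="__main__":
    s=manip.state(); p=s["tool_pos"]; M=R.from_quat(s["tool_rot"],scalar_first=True).as_matrix()
    psi=np.arctan2(M[1,0],M[0,0]); F=s["contact_force"]
    print("t",round(s["time"],2),"pos",p.round(4),"tray",np.round(tray(*p[:2]),4),"psi",psi.round(4),"w",round(s["gripper_width"],3),"gf",round(s["grasp_force"],1),"F",np.round(F,1),"j6",round(s["joint_pos"][5],2))
    a=sys.argv[1:]
    if a:
        x,y,z,q=map(float,a[1:5]);
        if a[0]=="t": x,y=w(x,y)
        d=M.T@(np.array([x,y,z])-p)/.12; r=(-(q-psi)+np.pi)%(2*np.pi)-np.pi
        print("units",d.round(4),"roll",(r/np.pi).round(4))
E
for i in 1 2 3 4; do python3 -m pendant '[[1,[0.3,-0.21,0],0],[1,[0.6,-0.43,0],0],[1,[0.9,-0.64,0],0],[1,[0.9,-0.64,0],0]]' | tail -c 300; done
python3 go.py w .592 .022 .13 -.342
```

```text
time: 0.5
tool_pos: [0.344, -0.4377, 0.2307]
tool_rot: [-0.001, 0.973, 0.233, 0.0]
contact_force: [-0.6, -1.0, 0.3]
gripper_width: 0.999
grasp_force: 0.0
time: 0.9
tool_pos: [0.4058, -0.3214, 0.2309]
tool_rot: [-0.001, 0.973, 0.233, 0.0]
contact_force: [-0.1, -0.9, 0.9]
gripper_width: 0.998
grasp_force: 0.0
time: 1.3
tool_pos: [0.4678, -0.205, 0.2311]
tool_rot: [-0.0, 0.973, 0.233, 0.0]
contact_force: [-0.7, -0.5, 0.2]
gripper_width: 1.002
grasp_force: 0.0
time: 1.7
tool_pos: [0.5299, -0.0885, 0.231]
tool_rot: [-0.0, 0.973, 0.232, 0.0]
contact_force: [-0.9, -0.0, 0.8]
gripper_width: 0.998
grasp_force: 0.0
t 1.7 pos [ 0.5299 -0.0885  0.231 ] tray [-0.0242 -0.2591] psi 0.4689 w 0.998 gf 0.0 F [-0.9 -0.   0.8] j6 0.8
units [ 0.8777 -0.5872  0.8422] roll 0.2581
```

```bash
python3 -m pendant '[[0.6,[0.3,-0.2,0.2],0.05],[0.6,[0.6,-0.4,0.5],0.1],[0.6,[0.88,-0.587,0.84],0.15],[0.6,[0.88,-0.587,0.84],0.2],[0.6,[0.88,-0.587,0.84],0.258],[0.6,[0.88,-0.587,0.84],0.258],[0.6,[0.88,-0.587,0.84],0.258],[0.6,[0.88,-0.587,0.84],0.258]]' >/dev/null
python3 go.py w .592 .022 .031 -.342
python3 - <<'E'
from plant import manip
import cv2
a=manip.grab_frame("top")["img"][120:260,240:400,::-1];b=manip.grab_frame("side")["img"][120:300,220:420,::-1]
a=cv2.resize(a,(400,350),interpolation=2);b=cv2.resize(b,(389,350),interpolation=2)
cv2.imwrite("pics/g1.png",cv2.hconcat([a,b]))
E
```

```text
t 2.5 pos [0.5916 0.0182 0.1304] tray [ 0.0287 -0.1478] psi -0.3459 w 0.599 gf 0.0 F [-0.1 -0.5 -0.6] j6 1.82
units [-0.0073 -0.0317  0.828 ] roll -0.0012
```

View pics/g1.png

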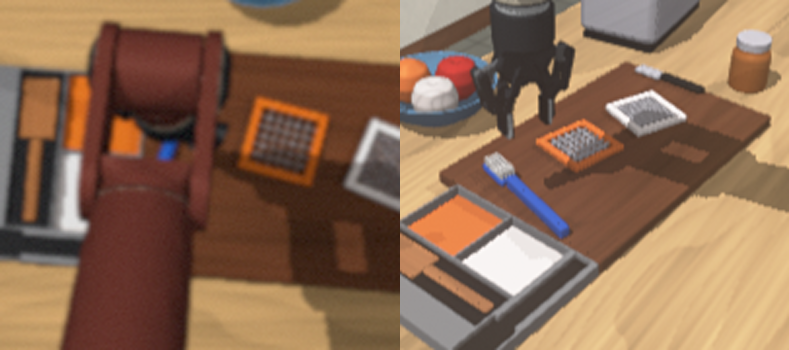

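Gripper hovers above the brush at side (≈505,130 in the picture), clear of the grids. Descend and grip.

```bash
python3 -m pendant '[[0.6,[-0.007,-0.03,0.25],0],[0.6,[-0.007,-0.03,0.5],0],[0.6,[-0.007,-0.03,0.7],0],[0.6,[-0.007,-0.03,0.828],0],[0.6,[-0.007,-0.03,0.828],0],[0,[-0.007,-0.03,0.828],0],[0,[-0.007,-0.03,0.828],0],[0,[-0.007,-0.03,0.828],0],[0,[-0.007,-0.03,0.828],0],[0,[-0.007,-0.03,0.828],0]]' >/dev/null
python3 go.py; python3 -m pendant '[[0,[0,0,0],0],[0,[0,0,-0.2],0],[0,[0,0,-0.4],0],[0,[0,0,-0.6],0],[0,[0,0,-0.6],0]]'>/dev/null;python3 go.py t -.106 0 .08 1.491
python3 - <<'E'
from plant import manip
import cv2
b=manip.grab_frame("side")["img"][80:300,180:430,::-1]
cv2.imwrite("pics/g2.png",cv2.resize(b,None,fx=2.6,fy=2.6,interpolation=2))
E
```

```text
t 3.6 pos [0.5935 0.0234 0.0334] tray [ 0.0303 -0.1424] psi -0.3456 w 0.158 gf 60.2 F [-1.4 -0.6  6.2] j6 1.83
t 4.1 pos [0.5948 0.0233 0.1077] tray [ 0.0315 -0.1424] psi -0.3456 w 0.156 gf 59.4 F [ 0.2 -0.4 -0.5] j6 1.83
units [-1.4192 -0.8435  0.2215] roll -0.5846
```

View pics/g2.png

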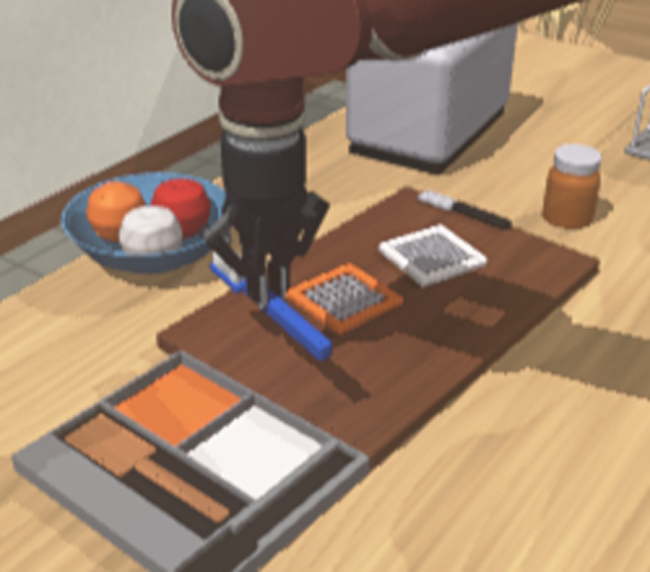

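```bash
python3 -c "
from h import *
for c in((330,350),(313,356),(331,340)):
  u=(np.array(c)+.5)/2.6-.5+[180,80]; p=at('side',u,.112); print(p, np.linalg.norm(p[:2]-[.5948,.0233]))
"
python3 -m pendant '[[0,[-0.15,-0.1,0],-0.05],[0,[-0.3,-0.2,0],-0.1],[0,[-0.45,-0.3,0],-0.15],[0,[-0.6,-0.4,0],-0.2],[0,[-0.75,-0.45,0],-0.25],[0,[-0.85,-0.5,0],-0.3],[0,[-0.9,-0.53,0],-0.33],[0,[-0.9,-0.53,0],-0.33],[0,[-0.9,-0.53,0],-0.33]]' >/dev/null;python3 go.py t -.106 0 .08 1.491
```

```text
[0.49336907 0.06113219 0.112     ] 0.10825667732210248
[0.50068161 0.0773319  0.112     ] 0.1085251943418497
[0.50140395 0.0481057  0.112     ] 0.09663407392799352
t 5.05 pos [0.5112 0.1198 0.102 ] tray [-0.0595 -0.0529] psi 0.6884 w 0.157 gf 59.4 F [ 0.1 -0.1 -0.8] j6 0.97
units [ 0.0278 -0.5859  0.1835] roll -0.2555
```

```bash
python3 -m pendant '[[0,[0,-0.15,0],-0.05],[0,[0,-0.3,0],-0.1],[0,[0.02,-0.45,0.1],-0.15],[0,[0.028,-0.586,0.18],-0.2],[0,[0.028,-0.586,0.18],-0.256],[0,[0.028,-0.586,0.18],-0.256],[0,[0.028,-0.586,0.18],-0.256],[0,[0.028,-0.586,0.18],-0.256]]' >/dev/null;python3 go.py t -.106 0 .035 1.491
```

```text
t 5.85 pos [0.4698 0.176  0.0813] tray [-0.1052 -0.0002] psi 1.4922 w 0.159 gf 59.4 F [ 0.3  0.3 -0.5] j6 0.29
units [ 0.0018 -0.0062  0.3859] roll 0.0004
```

```bash
python3 -m pendant '[[0,[0,-0.006,0.15],0],[0,[0,-0.006,0.3],0],[0,[0,-0.006,0.37],0],[0,[0,-0.006,0.37],0],[0,[0,-0.006,0.37],0]]' >/dev/null;python3 go.py t -.106 0 .022 1.491
python3 - <<'E'
from plant import manip
import cv2
b=manip.grab_frame("side")["img"][190:330,180:350,::-1]
b=cv2.resize(b,None,fx=3,fy=3,interpolation=2)
a=manip.grab_frame("top")["img"][130:270,215:310,::-1]
cv2.imwrite("pics/g3.png",cv2.hconcat([b,cv2.resize(a,None,fx=3,fy=3,interpolation=2)]))
E
```

```text
t 6.35 pos [0.4693 0.1763 0.0376] tray [-1.058e-01  1.000e-04] psi 1.4944 w 0.162 gf 59.4 F [-0.1  0.6  0. ] j6 0.29
units [-0.0008 -0.002   0.1296] roll 0.0011
```

View pics/g3.png

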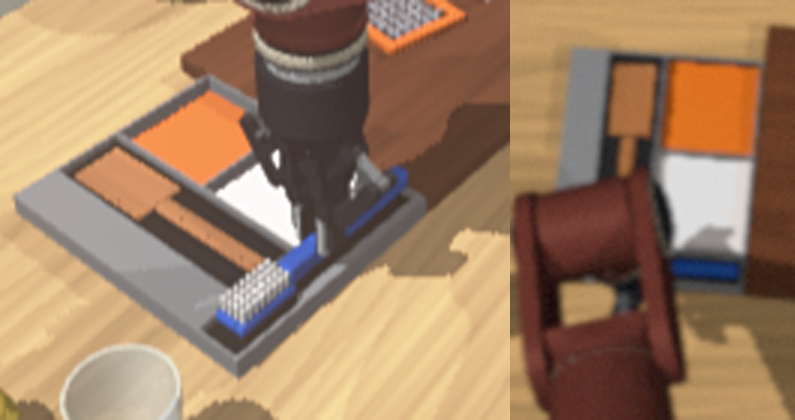

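```bash
python3 -c "
from h import *; from go import tray
u=np.array([740.5-510,262])/3-.5+[215,130]; print('tail',np.round(tray(*at('top',u,.042)[:2]),4))
for c in((235,335),(218,320)):
  u=(np.array(c)+.5)/3-.5+[180,190]; print('head',np.round(tray(*at('side',u,.026)[:2]),4))
for c in((238,360),):
  u=(np.array(c)+.5)/3-.5+[180,190]; print('traycorner',np.round(tray(*at('side',u,.02)[:2]),4))
"
```

```text
tail [-0.0949 -0.1019]
head [-0.1146  0.0957]
head [-0.0958  0.0939]
traycorner [-0.1279  0.1063]
```

Run:
```python
from h import *; from go import tray
from plant import manip
im=manip.grab_frame("top")["img"].astype(int); m=(im[:,:,2]>im[:,:,0]+40)&(im[:,:,2]>90); m[:205]=0;m[235:]=0;m[:,:262]=0;m[:,300:]=0
v,u=np.nonzero(m); print(u.min(),u.max(),v.min(),v.max())
for c in range(u.min(),u.max()+1,3):
    r=v[u==c]; 
    if len(r): print(c,r.min(),r.max(),[tuple(np.round(tray(*at("top",(c,q),.042)[:2]),4)) for q in (r.min()-.5,r.max()+.5)])
im=manip.grab_frame("side")["img"].astype(int); m=(im[:,:,2]>im[:,:,0]+40)&(im[:,:,2]>90); m[:190]=0;m[:,:240]=0;m[:,340:]=0
v,u=np.nonzero(m); print(u.min(),u.max(),v.min(),v.max())
for n in(u.argmax(),v.argmin()):print(np.round(tray(*at("side",(u[n],v[n]),.042)[:2]),4))
```

```text
270 289 217 221
270 217 220 [(np.float64(-0.0988), np.float64(-0.0346)), (np.float64(-0.1114), np.float64(-0.0358))]
273 217 220 [(np.float64(-0.0981), np.float64(-0.0441)), (np.float64(-0.1107), np.float64(-0.0452))]
276 217 220 [(np.float64(-0.0974), np.float64(-0.0535)), (np.float64(-0.11), np.float64(-0.0546))]
279 218 221 [(np.float64(-0.0998), np.float64(-0.0633)), (np.float64(-0.1125), np.float64(-0.0644))]
282 218 221 [(np.float64(-0.0992), np.float64(-0.0727)), (np.float64(-0.1118), np.float64(-0.0738))]
285 218 221 [(np.float64(-0.0985), np.float64(-0.0822)), (np.float64(-0.1111), np.float64(-0.0833))]
288 218 221 [(np.float64(-0.0978), np.float64(-0.0916)), (np.float64(-0.1104), np.float64(-0.0927))]
252 315 246 301
[-0.112  -0.0973]
[-0.1024 -0.0939]
```

```bash
python3 -m pendant '[[0,[0.008,0,0.04],0],[0,[0.008,0,0.08],0],[0,[0.008,0,0.115],0],[0,[0.008,0,0.115],0],[0,[0.008,0,0.115],0]]' >/dev/null;python3 go.py t -.106 0 .022 1.491
```

```text
t 7.05 pos [0.469  0.1774 0.0234] tray [-0.1062  0.0011] psi 1.4952 w 0.159 gf 59.8 F [-1.9 -0.7  2.1] j6 0.29
units [-0.0093  0.0013  0.0115] roll 0.0013
```

```bash
python3 -m pendant '[[0,[0,0,0.008],0],[0.3,[0,0,0.008],0],[0.4,[0,0,0.008],0],[0.4,[0,0,0.008],0],[0.4,[0,0,-0.1],0],[0.4,[0,0,-0.4],0],[0.4,[0,0,-0.8],0],[0.4,[0,0,-0.8],0]]' | head -2; python3 go.py t -.106 -.29 .12 1.491
```

```text
time: 7.85
tool_pos: [0.474, 0.1785, 0.1281]
t 7.85 pos [0.474  0.1785 0.1281] tray [-0.1012  0.0026] psi 1.4954 w 0.397 gf 0.0 F [-0.2  0.2 -0. ] j6 0.29
units [-2.4388 -0.0517  0.0561] roll 0.0014
```

```bash
python3 -m pendant '[[0.6,[-0.3,0,0],0],[0.6,[-0.6,0.2,0],0],[0.6,[-0.95,0.3,0],0],[0.6,[-0.95,0.3,0],0]]' >/dev/null
python3 -m pendant '[[0.6,[-0.3,0.1,0],0.05],[0.6,[-0.6,0.2,0],0.1],[0.6,[-0.9,0.3,0],0.15],[0.6,[-0.95,0.3,0],0.2],[0.6,[-0.95,0.3,0],0.25],[0.6,[-0.95,0.3,0],0.3],[0.6,[-0.95,0.3,0],0.35],[0.6,[-0.95,0.3,0],0.35]]' >/dev/null
python3 go.py t -.033 -.29 .05 -.0798
python3 - <<'E'
from h import *; from go import tray
from plant import manip
im=manip.grab_frame("side")["img"]; cv2.imwrite("pics/s4.png",cv2.resize(im[180:330,170:350,::-1],None,fx=3,fy=3,interpolation=2))
E
```

```text
t 9.05 pos [ 0.5235 -0.0547  0.1197] tray [-0.0333 -0.2259] psi 0.3924 w 0.598 gf 0.0 F [-0.5 -0.1 -0.9] j6 0.93
units [-0.2413  0.4771  0.5802] roll 0.1503
```

View pics/s4.png

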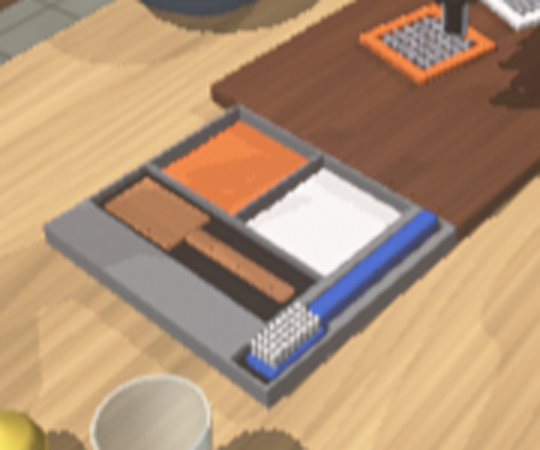

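The brush lies flat in its trough, head at the wide end (≈285,335). Next, lower the gripper beside the orange grid.

```bash
python3 -m pendant '[[0.6,[-0.24,0.3,0.1],0.05],[0.6,[-0.24,0.477,0.3],0.1],[0.6,[-0.24,0.477,0.5],0.15],[0.6,[-0.24,0.477,0.58],0.15],[0.6,[-0.24,0.477,0.58],0.15],[0.6,[-0.24,0.477,0.58],0.15]]' >/dev/null
python3 go.py
python3 -m pendant '[[0.6,[0,0,0.1],0],[0.6,[0,0,0.2],0],[0.6,[0,0,0.2],0],[0.6,[0,0,0.2],0]]'|sed -n '2p;4p'
for i in 1 2 3; do python3 -m pendant '[[0.6,[0,0,0.015],0],[0.6,[0,0,0.015],0],[0.6,[0,0,0.015],0]]'|sed -n '2p;4p'; done;  python3 go.py t -.033 -.29 .022 -.0798
```

```text
t 9.7 pos [ 0.5195 -0.1189  0.0505] tray [-0.0322 -0.2902] psi -0.0723 w 0.601 gf 0.0 F [ 0.  -0.5  1.1] j6 1.28
tool_pos: [0.5185, -0.1191, 0.0251]
contact_force: [-0.3, -0.0, 0.2]
tool_pos: [0.5192, -0.1195, 0.0242]
contact_force: [0.6, -0.6, -0.3]
tool_pos: [0.519, -0.1194, 0.0221]
contact_force: [0.0, -0.6, 0.1]
tool_pos: [0.5189, -0.1193, 0.0202]
contact_force: [-0.8, 0.4, -0.5]
t 11.0 pos [ 0.5189 -0.1193  0.0202] tray [-0.0327 -0.2907] psi -0.0756 w 0.601 gf 0.0 F [-0.8  0.4 -0.5] j6 1.28
units [-0.0024 -0.0057 -0.0148] roll 0.0013
```

```bash
for i in 1 2; do python3 -m pendant '[[0.6,[0,0,0.015],0],[0.6,[0,0,0.015],0]]'|sed -n '2p;4p'; done
```

```text
tool_pos: [0.5193, -0.1195, 0.0188]
contact_force: [-0.5, 1.0, 2.0]
tool_pos: [0.5193, -0.1195, 0.0187]
contact_force: [-6.4, 2.4, 12.9]
```

```bash
python3 -m pendant '[[0.6,[0,0,-0.035],0],[0.6,[0,0,-0.035],0],[0.6,[0.08,0,-0.035],0],[0.6,[0.16,0,-0.035],0],[0.6,[0.22,0,-0.035],0],[0.6,[0.28,0,-0.035],0],[0.6,[0.34,0,-0.035],0],[0.6,[0.38,0,-0.035],0],[0.6,[0.38,0,-0.035],0]]'|sed -n '2p;4p';python3 go.py
cat > look.py <<'E'
# colour-fit of the grids in the side/top view
import sys
from h import *; from go import tray
from plant import manip
def look(cam,box=None):
    im=manip.grab_frame(cam)["img"]; h=cv2.cvtColor(im,cv2.COLOR_RGB2HSV)
    for n,m in(("orange",cv2.inRange(h,(5,170,150),(18,255,255))),("white",cv2.inRange(h,(0,0,185),(180,45,255)))):
        m=cv2.morphologyEx(m,cv2.MORPH_CLOSE,np.ones((3,3)))
        for c in cv2.findContours(m,cv2.RETR_EXTERNAL,cv2.CHAIN_APPROX_NONE)[0]:
            if cv2.contourArea(c)<250: continue
            t=np.array([tray(*at(cam,p,.032)[:2]) for p in c[:,0].astype(float)],np.float32)
            if abs(t[:,0].mean())>.17 or not -.6<t[:,1].mean()<.05: continue
            (x,y),(w,hh),a=cv2.minAreaRect(t*1000); a=(a+45)%90-45
            print(cam,n,"c",round(x,1),round(y,1),"size",round(w,1),round(hh,1),"yaw",round(a,1))
for c in sys.argv[1:]: look(c)
E
python3 look.py top side
```

```text
tool_pos: [0.5653, -0.1229, 0.021]
contact_force: [1.1, -1.1, -0.3]
t 12.3 pos [ 0.5653 -0.1229  0.021 ] tray [ 0.0138 -0.2905] psi -0.0754 w 0.601 gf 0.0 F [ 1.1 -1.1 -0.3] j6 1.3
top orange c 70.8 -56.2 size 92.2 93.8 yaw -0.4
top white c -34.8 -56.5 size 92.4 97.6 yaw -0.6
side orange c 54.2 -34.1 size 82.0 77.7 yaw -0.8
side white c -49.9 -33.4 size 90.6 89.5 yaw -0.6
```

```bash
sed -i 's/(5,170,150),(18,255,255)/(4,130,140),(20,255,255)/; s/(0,0,185),(180,45,255)/(0,0,165),(180,60,255)/; s/cv2.contourArea(c)<250/cv2.contourArea(cv2.convexHull(c))<150/' look.py
sed -i 's/(x,y),(w,hh),a=/if t[:,1].mean()>-.1: t=np.array([tray(*at(cam,p,.004)[:2]) for p in c[:,0].astype(float)],np.float32)\n            (x,y),(w,hh),a=/' look.py
python3 look.py top side;python3 -m pendant '[[0.6,[-0.15,0,0],0],[0.6,[-0.25,0,-0.2],0],[0.6,[-0.25,0,-0.5],0],[0.6,[-0.25,0,-0.5],0]]'>/dev/null; python3 look.py top side; python3 go.py t .12 -.432 .07 -.0798
```

```text
top orange c 24.6 35.0 size 186.1 40.5 yaw 0.6
top orange c 77.0 -54.0 size 99.0 101.4 yaw -0.7
top white c -31.3 -53.7 size 96.1 101.9 yaw -0.6
top white c 54.8 -440.4 size 93.7 47.0 yaw -14.8
side orange c 79.8 -55.5 size 91.2 88.3 yaw -0.1
side orange c 70.6 -272.6 size 109.3 106.7 yaw -0.4
side white c -37.2 -5.2 size 123.3 208.7 yaw 4.9
side white c 70.8 -270.9 size 60.1 71.7 yaw -4.8
side white c 26.4 -428.1 size 99.0 99.7 yaw -18.7
top orange c 24.5 34.5 size 185.9 40.8 yaw 1.1
top orange c 77.2 -53.7 size 98.7 101.7 yaw -0.6
top white c -31.2 -53.8 size 95.8 101.9 yaw -0.4
top white c 55.1 -456.9 size 102.4 51.9 yaw 35.1
side orange c 67.8 27.8 size 110.5 43.4 yaw 0.5
side orange c 80.0 -55.9 size 91.0 88.5 yaw -0.3
side orange c 70.8 -273.5 size 104.8 109.6 yaw 0.8
side white c -29.3 -54.4 size 95.9 95.5 yaw -0.5
side white c 71.4 -271.3 size 61.2 69.8 yaw -3.7
side white c 26.0 -424.6 size 105.3 103.2 yaw -19.1
t 13.0 pos [ 0.5353 -0.1208  0.0823] tray [-0.0162 -0.2909] psi -0.0756 w 0.599 gf 0.0 F [-0.2 -0.2 -0.4] j6 1.29
units [1.1302 1.1808 0.1069] roll 0.0013
```

```bash
python3 -m pendant '[[0.6,[0.3,0.3,0],0],[0.6,[0.6,0.6,0],0],[0.6,[0.9,0.9,0],0],[0.6,[0.9,0.9,0],0]]'>/dev/null
python3 -m pendant '[[0.6,[0.12,0.28,0.1],0],[0.6,[0.24,0.28,0.1],0],[0.6,[0.24,0.28,0.1],0]]'>/dev/null
python3 go.py t .122 -.432 .022 -.0798; python3 look.py side | grep white
```

```text
t 13.7 pos [ 0.6599 -0.2719  0.0666] tray [ 0.12   -0.4315] psi -0.076 w 0.599 gf 0.0 F [ 0.5  0.8 -0.2] j6 1.15
units [0.0178 0.0046 0.3715] roll 0.0012
side white c -3.2 1.0 size 189.0 208.5 yaw 7.1
side white c 70.7 -271.6 size 62.2 69.7 yaw -0.8
side white c 25.7 -424.6 size 105.1 104.4 yaw -19.4
```

```bash
python3 -m pendant '[[0.6,[0.018,0,0.15],0],[0.6,[0.018,0,0.3],0],[0.6,[0.018,0,0.372],0],[0.6,[0.018,0,0.372],0],[0.6,[-0.06,0,0.372],0.001],[0.6,[-0.13,0,0.372],0.001],[0.6,[-0.2,0,0.372],0.001],[0.6,[-0.27,0,0.372],0.001],[0.6,[-0.34,0,0.372],0.001],[0.6,[-0.4,0,0.372],0.001]]'|sed -n '2p;4p'
python3 go.py t .0265 -.432 .022 -.0798; python3 look.py side | grep white
```

```text
tool_pos: [0.612, -0.2685, 0.0249]
contact_force: [1.5, -0.1, 0.2]
t 14.75 pos [ 0.612  -0.2685  0.0249] tray [ 0.0719 -0.432 ] psi -0.079 w 0.601 gf 0.5 F [ 1.5 -0.1  0.2] j6 1.12
units [-3.786e-01  1.000e-04  2.350e-02] roll 0.0003
side white c -33.2 -2.8 size 128.5 208.5 yaw 7.1
side white c 70.7 -271.6 size 62.2 69.7 yaw -0.8
side white c 1.8 -432.5 size 107.4 101.1 yaw -9.2
```

```bash
python3 -m pendant '[[0.6,[-0.06,0,0.02],0],[0.6,[-0.12,0,0.02],0],[0.6,[-0.18,0,0.02],0],[0.6,[-0.24,0,0.02],0],[0.6,[-0.3,0,0.02],0],[0.6,[-0.35,0,0.02],0],[0.6,[-0.379,0,0.02],0],[0.6,[-0.379,0,0.02],0]]'|sed -n '2p;4p'
python3 go.py t .0265 -.432 .022 -.0798; python3 look.py side top
```

```text
tool_pos: [0.5665, -0.2648, 0.0218]
contact_force: [0.3, -0.2, 0.2]
t 15.6 pos [ 0.5665 -0.2648  0.0218] tray [ 0.0263 -0.4319] psi -0.0789 w 0.599 gf 0.0 F [ 0.3 -0.2  0.2] j6 1.09
units [ 0.0016  0.0007 -0.0013] roll 0.0003
side orange c 79.9 -55.9 size 91.0 88.3 yaw -0.3
side orange c -35.3 -307.0 size 130.1 36.3 yaw -2.5
side orange c -122.0 -350.6 size 230.6 27.1 yaw -0.1
side orange c 69.9 -287.6 size 108.1 145.7 yaw 1.0
side orange c 95.4 -408.9 size 83.6 52.2 yaw -8.5
side white c -40.1 -3.9 size 112.7 209.7 yaw 8.2
side white c 70.7 -272.2 size 59.5 69.7 yaw -0.8
side white c -37.6 -439.6 size 98.1 109.8 yaw 1.4
top orange c 74.2 -278.0 size 98.1 98.8 yaw -0.0
top orange c 24.7 35.5 size 186.4 40.7 yaw 0.3
top orange c 77.0 -54.8 size 96.9 101.5 yaw -0.4
top white c -30.5 -53.7 size 96.4 104.0 yaw -0.9
```

```bash
python3 -c "
from h import *; from go import tray
for c in((722,83),(752,84),(745,228),(725,228),(721,138)):
  print(np.round(tray(*at('top',(np.array(c)+.5)/3.5-.5+[225,135],.03)[:2]),3))"
python3 -m pendant '[[0.6,[0.06,0,-0.0],0],[0.6,[0.1,0,-0.3],0],[0.6,[0.1,0,-0.7],0],[0.6,[0.1,0,-0.7],-0.04],[0.6,[0.1,0,-0.7],-0.09],[0.6,[0.1,0,-0.7],-0.13],[0.6,[0.1,0,-0.7],-0.17],[0.6,[0.1,0,-0.7],-0.21],[0.6,[0.1,0,-0.7],-0.25],[0.6,[0.1,0,-0.7],-0.25]]'|sed -n '2p;4p'
python3 -m pendant '[[0.6,[0,0,0],-0.04],[0.6,[0,0,0],-0.09],[0.6,[0,0,0],-0.13],[0.6,[0,0,0],-0.17],[0.6,[0,0,0],-0.21],[0.6,[0,0,0],-0.25],[0.6,[0,0,0],-0.25]]'>/dev/null
python3 look.py side top;python3 go.py t -.0325 -.512 .07 1.491
```

```text
[ 0.129 -0.536]
[ 0.13  -0.564]
[-0.005 -0.562]
[-0.007 -0.544]
[ 0.077 -0.537]
tool_pos: [0.5797, -0.2659, 0.106]
contact_force: [0.2, -0.0, 0.2]
side orange c 70.7 28.0 size 103.9 43.2 yaw 0.5
side orange c 80.0 -55.5 size 91.7 88.5 yaw -0.3
side orange c 70.6 -352.5 size 107.4 277.7 yaw 0.4
side white c -18.4 -1.0 size 158.2 208.5 yaw 7.1
side white c 70.7 -271.3 size 61.2 70.7 yaw -2.7
side white c -36.1 -439.3 size 101.5 109.0 yaw 1.3
top orange c 73.9 -277.8 size 97.7 98.2 yaw -0.1
top orange c 24.6 33.8 size 185.8 41.1 yaw 1.7
top orange c 77.2 -53.7 size 98.7 101.7 yaw -0.6
top white c -30.7 -53.7 size 96.5 103.7 yaw -0.9
t 17.5 pos [ 0.5793 -0.2658  0.1059] tray [ 0.0392 -0.4319] psi 1.4882 w 0.599 gf 0.0 F [ 0.  -1.1  0.6] j6 -0.46
units [-0.6694 -0.5953  0.2993] roll -0.0009
```

```bash
python3 -m pendant '[[0.6,[-0.3,-0.2,0],0],[0.6,[-0.5,-0.4,0.1],0],[0.6,[-0.68,-0.595,0.3],0],[0.6,[-0.68,-0.595,0.3],0],[0.6,[-0.68,-0.595,0.3],0]]'>/dev/null; python3 look.py top;python3 go.py t -.0325 -.513 .022 1.491
```

```text
top orange c 74.7 -278.0 size 98.0 98.5 yaw -0.1
top orange c 24.7 35.5 size 186.4 40.7 yaw 0.3
top orange c 77.2 -54.8 size 96.9 101.7 yaw -0.7
top white c -33.2 -444.8 size 94.2 96.8 yaw -1.4
top white c -30.5 -53.7 size 96.5 104.0 yaw -0.9
t 18.05 pos [ 0.502  -0.3416  0.0703] tray [-0.0318 -0.5136] psi 1.4903 w 0.6 gf 0.0 F [ 0.4 -0.6 -0.1] j6 -0.64
units [ 0.0047 -0.0058  0.4028] roll -0.0002
```

```bash
python3 -m pendant '[[0.6,[0,-0.006,0.2],0],[0.6,[0,-0.006,0.35],0],[0.6,[0,-0.006,0.405],0],[0.6,[0,-0.006,0.405],0],[0.6,[0.07,-0.006,0.405],0],[0.6,[0.14,-0.006,0.405],0],[0.6,[0.21,-0.006,0.405],0],[0.6,[0.28,-0.006,0.405],0],[0.6,[0.35,-0.006,0.405],0],[0.6,[0.42,-0.006,0.405],0]]'|sed -n '2p;4p'
python3 go.py t -.0325 -.20 .022 1.491
python3 -m pendant '[[0.6,[0.08,0,0],0],[0.6,[0.16,0,0],0],[0.6,[0.24,0,0],0],[0.6,[0.32,0,0],0],[0.6,[0.4,0,0],0],[0.6,[0.48,0,0],0],[0.6,[0.56,0,0],0],[0.6,[0.64,0,0],0],[0.6,[0.72,0,0],0],[0.6,[0.8,0,0],0]]'|sed -n '2p;4p'
python3 go.py t -.0325 -.20 .022 1.491; python3 look.py top side
```

```text
tool_pos: [0.5049, -0.2906, 0.0217]
contact_force: [-0.1, -1.3, 0.8]
t 19.05 pos [ 0.5049 -0.2906  0.0217] tray [-0.033  -0.4625] psi 1.4922 w 0.597 gf 0.7 F [-0.1 -1.3  0.8] j6 -0.57
units [ 2.1878  0.0072 -0.0037] roll 0.0004
tool_pos: [0.5123, -0.1947, 0.0213]
contact_force: [0.6, -1.4, 0.9]
t 20.05 pos [ 0.5123 -0.1947  0.0213] tray [-0.0333 -0.3663] psi 1.4921 w 0.6 gf 0.6 F [ 0.6 -1.4  0.9] j6 -0.42
units [ 1.3862  0.0086 -0.006 ] roll 0.0003
top orange c 74.9 -278.0 size 98.0 97.8 yaw -0.2
top orange c 24.7 35.9 size 40.1 186.3 yaw -0.2
top orange c 77.1 -54.8 size 96.5 101.7 yaw -0.6
top white c -34.9 -289.3 size 60.0 94.9 yaw -1.2
top white c -31.4 -53.9 size 95.5 101.8 yaw -0.4
side orange c 87.4 28.3 size 71.2 42.9 yaw 0.5
side orange c 79.9 -55.9 size 91.0 88.3 yaw -0.3
side orange c 71.3 -306.7 size 105.9 179.1 yaw 0.5
side white c -40.1 -3.9 size 112.7 209.7 yaw 8.2
side white c -37.5 -302.1 size 100.4 110.6 yaw 0.7
side white c 70.6 -271.9 size 62.1 69.7 yaw -0.3
```

```bash
python3 -m pendant '[[0.6,[0.08,0.001,0],0],[0.6,[0.16,0.002,0],0],[0.6,[0.24,0.003,0],0],[0.6,[0.32,0.004,0],0],[0.6,[0.4,0.005,0],0],[0.6,[0.48,0.006,0],0],[0.6,[0.56,0.008,0],0],[0.6,[0.64,0.009,0],0],[0.6,[0.72,0.01,0],0],[0.6,[0.8,0.011,0],0]]'|sed -n '2p;4p'
python3 -m pendant '[[0.6,[0.08,0.001,0],0],[0.6,[0.16,0.002,0],0],[0.6,[0.24,0.002,0],0],[0.6,[0.32,0.003,0],0],[0.6,[0.38,0.003,0],0],[0.6,[0.38,0.003,0],0]]'|sed -n '2p;4p'
python3 go.py t -.0325 -.11 .022 1.491; python3 look.py top side
python3 - <<'E'
from plant import manip
import cv2
b=manip.grab_frame("side")["img"][190:290,210:345,::-1]
a=manip.grab_frame("top")["img"][140:240,255:330,::-1]
cv2.imwrite("pics/w5.png",cv2.hconcat([cv2.resize(b,None,fx=3.8,fy=3.8,interpolation=2),cv2.resize(a,None,fx=3.8,fy=3.8,interpolation=2)]))
E
```

```text
tool_pos: [0.5212, -0.0991, 0.0213]
contact_force: [-0.6, -1.2, -0.7]
tool_pos: [0.5251, -0.0535, 0.0213]
contact_force: [0.0, 0.1, -0.6]
t 21.75 pos [ 0.5251 -0.0535  0.0213] tray [-0.0318 -0.2246] psi 1.4933 w 0.6 gf 0.0 F [ 0.   0.1 -0.6] j6 -0.17
units [ 0.9547 -0.0035 -0.0058] roll 0.0007
top orange c 75.9 -278.2 size 95.9 97.6 yaw 0.2
top orange c 24.7 35.1 size 186.3 40.5 yaw 0.6
top orange c 77.1 -53.4 size 99.5 101.7 yaw -0.6
top white c -32.9 -124.2 size 25.1 94.3 yaw -8.3
top white c -31.3 -53.8 size 95.1 101.7 yaw -0.2
side orange c 88.0 27.8 size 75.5 45.0 yaw 1.4
side orange c 80.0 -55.6 size 91.5 88.5 yaw -0.3
side orange c 84.0 -242.3 size 67.7 133.7 yaw -36.9
side white c -28.9 -54.4 size 95.9 94.7 yaw -0.5
side white c -36.2 -160.4 size 99.6 104.5 yaw 0.7
```

View pics/w5.png

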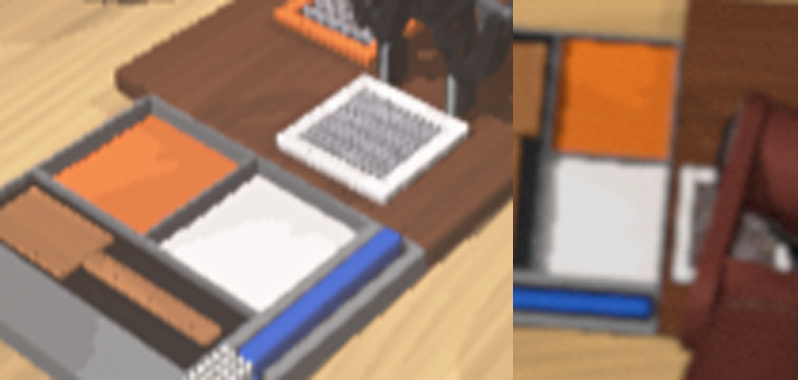

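Grid white sits square just before the edge (side ≈ (372,140), top ≈ (690,225)); I'll check lateral alignment by edge profiles.

Run:
```python
from h import *; from go import tray,w
from plant import manip
from scipy.ndimage import map_coordinates
for cam in("top","side"):
    g=manip.grab_frame(cam)["img"].astype(float).mean(2)
    def prof(y,z,x0,x1):
        xs=np.arange(x0,x1,.001); uv=np.array([proj(cam,[*w(x,y),z]) for x in xs])
        v=map_coordinates(g,[uv[:,1],uv[:,0]],order=1); d=np.gradient(v); return xs,v,d
    for n,y,z in(("grid front bar",-.121,.032),("grid front bar",-.122,.032),("floor",-.08,.004),("floor",-.06,.004),("floor",-.04,.004)):
        r=[]
        for a,b in((-.11,-.065),(0,.04)):
            xs,v,d=prof(y,z,a,b); k=np.argmax(np.abs(d)); wt=np.abs(d[max(0,k-4):k+5]); r+=[(xs[max(0,k-4):k+5]*wt).sum()/wt.sum()*1000,d[k]]
        print(cam,n,y,np.round(r,1))
```

```text
top grid front bar -0.121 [-81.9  16.7  16.1 -14.6]
top grid front bar -0.122 [-82.   17.3  16.1 -14.6]
top floor -0.08 [-81.4  11.4  18.7 -14.2]
top floor -0.06 [-88.8  10.3  19.4 -14.7]
top floor -0.04 [-81.3  12.   19.5 -13.9]
side grid front bar -0.121 [-84.6  20.8  13.6 -24.7]
side grid front bar -0.122 [-84.6  20.   13.3 -23.6]
side floor -0.08 [-73.8  17.4  17.9 -28.8]
side floor -0.06 [-74.   17.4  18.8 -26.9]
side floor -0.04 [-74.1  19.2  17.6 -28.6]
```

```bash
python3 -m pendant '[[0.6,[0.06,0.003,0],0],[0.6,[0.12,0.006,0],0],[0.6,[0.18,0.008,0],0],[0.6,[0.24,0.01,0],0],[0.6,[0.3,0.012,0],0],[0.6,[0.36,0.013,0],0],[0.6,[0.42,0.013,0],0],[0.6,[0.48,0.013,0],0],[0.6,[0.54,0.013,0],0],[0.6,[0.6,0.013,0],0]]'|sed -n '2p;4p'
python3 -m pendant '[[0.6,[0.06,0,0],0],[0.6,[0.12,0,0],0],[0.6,[0.18,0,0],0],[0.6,[0.24,0,0],0],[0.6,[0.28,0,0],0],[0.6,[0.28,0,0],0]]'|sed -n '2p;4p'
python3 go.py t -.0325 -.11 .022 1.491; python3 look.py side
```

```text
tool_pos: [0.5323, 0.0177, 0.0213]
contact_force: [0.2, -1.0, 0.6]
tool_pos: [0.5348, 0.0514, 0.0211]
contact_force: [-0.1, 0.0, -0.2]
t 23.65 pos [0.5348 0.0514 0.0211] tray [-0.0305 -0.1192] psi 1.4929 w 0.601 gf 0.0 F [-0.1  0.  -0.2] j6 0.03
units [ 0.0768 -0.0163 -0.0072] roll 0.0006
side orange c 34.7 27.4 size 182.9 45.9 yaw 0.3
side orange c 79.8 -55.6 size 91.8 88.7 yaw -0.1
side orange c 34.2 -294.1 size 47.1 100.9 yaw 35.0
side white c -19.1 -68.2 size 108.8 127.8 yaw 2.8
```

```bash
for i in 1 2 3 4; do python3 -m pendant '[[0.6,[0.02,0,0],0],[0.6,[0.02,0,0],0]]'|sed -n '2p;4p'; done
python3 go.py; python3 look.py side | grep white
```

```text
tool_pos: [0.5351, 0.0531, 0.0213]
contact_force: [-0.6, -0.6, 0.7]
tool_pos: [0.5353, 0.0555, 0.0213]
contact_force: [-0.2, -0.4, -0.2]
tool_pos: [0.5355, 0.058, 0.0213]
contact_force: [0.2, 0.9, -0.0]
tool_pos: [0.5357, 0.0605, 0.0213]
contact_force: [-0.4, -0.1, 0.0]
t 24.5 pos [0.5357 0.0605 0.0213] tray [-0.0304 -0.1101] psi 1.4922 w 0.602 gf 0.0 F [-0.4 -0.1  0. ] j6 0.05
side white c -26.3 -57.9 size 101.1 98.9 yaw -0.5
```

```bash
python3 -m pendant '[[0.6,[-0.05,0,0],0],[0.6,[-0.1,0,-0.2],0],[0.6,[-0.3,0,-0.5],0],[0.6,[-0.6,0,-0.6],0],[0.6,[-0.95,0.1,-0.6],0],[0.6,[-0.95,0.1,-0.6],0]]'|sed -n '2p;4p'
python3 go.py t .0735 -.355 .05 1.491; python3 look.py top side
python3 - <<'E'
from plant import manip
import cv2
b=manip.grab_frame("side")["img"][190:290,210:345,::-1]
a=manip.grab_frame("top")["img"][140:240,255:330,::-1]
cv2.imwrite("pics/w6.png",cv2.hconcat([cv2.resize(b,None,fx=3.8,fy=3.8,interpolation=2),cv2.resize(a,None,fx=3.8,fy=3.8,interpolation=2)]))
E
```

```text
tool_pos: [0.54, -0.0588, 0.0949]
contact_force: [-1.1, -0.1, -0.1]
t 25.15 pos [ 0.54   -0.0588  0.0949] tray [-0.0166 -0.2286] psi 1.4873 w 0.603 gf 0.0 F [-1.1 -0.1 -0.1] j6 -0.16
units [-1.0494  0.7531  0.379 ] roll -0.0012
top orange c 115.2 -283.3 size 101.2 36.9 yaw -18.7
top orange c 24.6 35.0 size 186.1 40.5 yaw 0.6
top orange c 77.1 -55.0 size 96.5 101.7 yaw -0.4
top white c -30.7 -51.7 size 98.4 100.1 yaw -0.9
side orange c 49.4 29.0 size 44.9 148.1 yaw -0.8
side orange c 79.8 -56.0 size 88.7 91.2 yaw 0.2
side orange c 71.0 -272.1 size 103.1 109.0 yaw 2.0
side white c -26.7 -57.7 size 101.2 98.2 yaw -0.2
side white c 72.0 -269.8 size 56.4 72.0 yaw -11.0
```

View pics/w6.png

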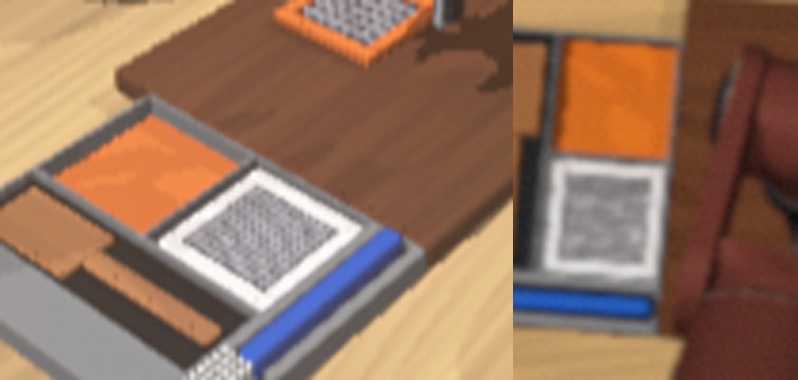

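White grid lies flat in the white bay (side ≈ (260,240)). Now the orange one.

```bash
python3 -m pendant '[[0.6,[-0.3,0.25,0],0],[0.6,[-0.6,0.5,0],0],[0.6,[-0.95,0.756,0],0],[0.6,[-0.98,0.756,0.2],0],[0.6,[-0.98,0.756,0.2],0]]'>/dev/null
python3 look.py side | grep orange; python3 go.py t .0745 -.348 .022 1.491
```

```text
side orange c 49.2 27.1 size 147.6 46.0 yaw 0.5
side orange c 80.0 -55.9 size 91.1 88.5 yaw -0.3
side orange c 68.8 -248.9 size 106.0 253.9 yaw 2.1
t 25.9 pos [ 0.618  -0.1771  0.0665] tray [ 0.0707 -0.3404] psi 1.4927 w 0.601 gf 0.0 F [-1.1  0.7  0.2] j6 -0.32
units [-0.0644  0.0339  0.3701] roll 0.0005
```

```bash
python3 -m pendant '[[0.6,[-0.065,0.034,0],0],[0.6,[-0.065,0.034,0.15],0],[0.6,[-0.065,0.034,0.3],0],[0.6,[-0.065,0.034,0.372],0],[0.6,[-0.065,0.034,0.372],0],[0.6,[-0.02,0.034,0.372],0],[0.6,[0.04,0.034,0.372],0],[0.6,[0.1,0.034,0.372],0],[0.6,[0.17,0.034,0.372],0],[0.6,[0.24,0.034,0.372],0]]'|sed -n '2p;4p'
python3 -m pendant '[[0.6,[0.08,0,0],0],[0.6,[0.16,0,0],0],[0.6,[0.24,0,0],0],[0.6,[0.32,0,0],0],[0.6,[0.4,0,0],0],[0.6,[0.48,0,0],0],[0.6,[0.56,0,0],0],[0.6,[0.64,0,0],0],[0.7,[0.7,0,0],0],[0.6,[0.7,0,0],0]]'|sed -n '2p;4p'
python3 go.py t .0745 -.11 .022 1.491
python3 - <<'E'
from h import *; from go import tray,w
from plant import manip
from scipy.ndimage import map_coordinates
for cam in("top","side"):
    g=manip.grab_frame(cam)["img"].astype(float)[:,:,0]
    for n,y,z in(("front bar",-.126,.032),("front bar",-.124,.032),("front bar",-.122,.032),("floor",-.08,.004),("floor",-.06,.004),("floor",-.04,.004)):
        r=[]
        for a,b in((.005,.04),(.105,.14)):
            xs=np.arange(a,b,.001); uv=np.array([proj(cam,[*w(x,y),z]) for x in xs])
            d=np.gradient(map_coordinates(g,[uv[:,1],uv[:,0]],order=1)); k=np.argmax(np.abs(d)); s=slice(max(0,k-4),k+5); r+=[(xs[s]*abs(d[s])).sum()/abs(d[s]).sum()*1000,d[k]]
        print(cam,n,y,np.round(r,1))
E
python3 look.py side|grep orange
```

```text
tool_pos: [0.6267, -0.1499, 0.0254]
contact_force: [-0.1, -1.5, 0.7]
tool_pos: [0.6325, -0.0652, 0.0243]
contact_force: [0.3, 0.2, -0.6]
t 27.9 pos [ 0.6325 -0.0652  0.0243] tray [ 0.0762 -0.2277] psi 1.4932 w 0.599 gf 0.0 F [ 0.3  0.2 -0.6] j6 -0.14
units [ 0.9805 -0.0122  0.0203] roll 0.0007
top front bar -0.126 [ 25.8  14.  122.1 -10.3]
top front bar -0.124 [ 25.9  12.4 120.3  -8.5]
top front bar -0.122 [ 26.    9.9 119.2  -5.9]
top floor -0.08 [ 18.5 -14.6 125.3 -14.8]
top floor -0.06 [ 27.1  13.4 125.5 -14.9]
top floor -0.04 [ 19.  -14.  124.7 -13.6]
side front bar -0.126 [ 21.2  16.5 118.9 -15.4]
side front bar -0.124 [ 21.1  20.1 119.  -21.9]
side front bar -0.122 [ 20.8  22.8 118.  -22.1]
side floor -0.08 [ 23.1 -26.6 122.1 -16.7]
side floor -0.06 [ 23.6 -34.8 122.8 -23.9]
side floor -0.04 [ 23.  -26.2 122.6 -22.5]
side orange c 51.7 27.3 size 149.0 46.1 yaw 0.3
side orange c 79.9 -55.9 size 91.0 88.3 yaw -0.3
side orange c 66.5 -158.6 size 118.8 111.7 yaw -0.4
```

```bash
python3 -m pendant '[[0.6,[0.06,0.002,0.01],0],[0.6,[0.12,0.004,0.018],0],[0.6,[0.18,0.006,0.018],0],[0.6,[0.24,0.008,0.018],0],[0.6,[0.3,0.008,0.018],0],[0.6,[0.36,0.008,0.018],0],[0.6,[0.42,0.008,0.018],0],[0.6,[0.48,0.008,0.018],0],[0.6,[0.54,0.008,0.018],0],[0.6,[0.6,0.008,0.018],0]]'|sed -n '2p;4p'
python3 -m pendant '[[0.6,[0.06,0,0],0],[0.6,[0.12,0,0],0],[0.6,[0.18,0,0],0],[0.6,[0.24,0,0],0],[0.6,[0.28,0,0],0],[0.6,[0.28,0,0],0]]'|sed -n '2p;4p'
for i in 1 2 3 4; do python3 -m pendant '[[0.6,[0.02,0,0],0],[0.6,[0.02,0,0],0]]'|sed -n '2p;4p'; done
python3 go.py; python3 look.py side | grep orange
```

```text
tool_pos: [0.6394, 0.0057, 0.0225]
contact_force: [-0.1, -1.8, 0.5]
tool_pos: [0.6418, 0.0395, 0.0222]
contact_force: [-1.1, 0.2, 0.0]
tool_pos: [0.6422, 0.0411, 0.0224]
contact_force: [-0.6, -0.4, -0.5]
tool_pos: [0.6424, 0.0434, 0.0225]
contact_force: [0.3, -0.9, -0.3]
tool_pos: [0.6426, 0.0459, 0.0225]
contact_force: [-0.3, -0.4, -0.2]
tool_pos: [0.6428, 0.0484, 0.0225]
contact_force: [0.5, 0.2, -0.1]
t 30.45 pos [0.6428 0.0484 0.0225] tray [ 0.0774 -0.1136] psi 1.4923 w 0.601 gf 0.0 F [ 0.5  0.2 -0.1] j6 0.04
side orange c 55.1 27.1 size 135.2 44.8 yaw 1.5
side orange c 91.3 -68.7 size 110.1 117.2 yaw 1.3
```

Not yet dropped (reading still large); a few more millimetres.

```bash
for i in 1 2 3; do python3 -m pendant '[[0.6,[0.013,0,0],0],[0.6,[0.013,0,0],0]]'|sed -n '2p;4p'; python3 look.py side | grep orange|tail -1; done
python3 go.py
```

```text
tool_pos: [0.6429, 0.0498, 0.0225]
contact_force: [0.4, -0.5, -0.0]
side orange c 91.6 -67.4 size 111.4 114.3 yaw 0.3
tool_pos: [0.6431, 0.0515, 0.0225]
contact_force: [-0.2, -1.0, -0.2]
side orange c 82.4 -59.4 size 98.1 93.5 yaw -0.3
tool_pos: [0.6432, 0.053, 0.0225]
contact_force: [0.2, 0.3, -0.2]
side orange c 82.3 -59.4 size 98.1 93.8 yaw -0.3
t 31.25 pos [0.6432 0.0529 0.0225] tray [ 0.0774 -0.1091] psi 1.4922 w 0.6 gf 0.0 F [ 0.8 -0.8  0.2] j6 0.05
```

Dropped. Back off, rise and check.

```bash
python3 -m pendant '[[0.6,[-0.05,0,0],0],[0.6,[-0.1,0,-0.2],0],[0.6,[-0.3,0,-0.5],0],[0.6,[-0.6,0,-0.9],0],[0.6,[-0.95,0,-0.9],0],[0.6,[-0.95,0,-0.9],0]]'>/dev/null
python3 -m pendant '[[0.6,[-0.4,0,-0.2],0],[0.6,[-0.8,0,-0.4],0],[0.6,[-0.95,0,-0.4],0],[0.6,[-0.95,0,-0.4],0],[0.6,[-0.95,0,-0.4],0]]'>/dev/null
python3 -m pendant '[[0.6,[-0.4,0,0],0],[0.6,[-0.8,0,0],0],[0.6,[-0.95,0,0],0],[0.6,[-0.95,0,0],0],[0.6,[-0.95,0,0],0]]'|head -2
python3 - <<'E'
from plant import manip
import cv2
b=manip.grab_frame("side")["img"][150:330,170:350,::-1]
a=manip.grab_frame("top")["img"][130:270,220:370,::-1]
cv2.imwrite("pics/f.png",cv2.hconcat([cv2.resize(b,(420,420),interpolation=2),cv2.resize(a,(375,420),interpolation=2)]))
E
```

```text
time: 32.85
tool_pos: [0.6163, -0.2864, 0.1774]
```

View pics/f.png

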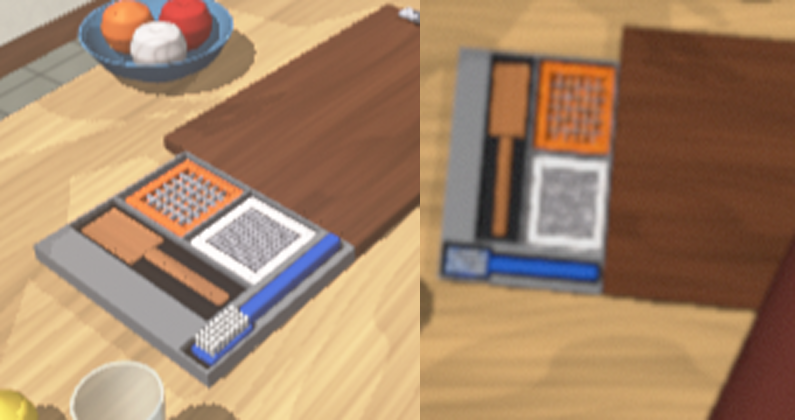

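Both grids lie flat in their bays (side (185,195) and (255,238)), and the brush is in its trough with the head at the wide end.

```bash
python3 -c "
from plant import manip
print(manip.job_done())"
```

```text
the job is handed in; nothing more can be done
None
```

The job is handed in at about 33 s of the 72 s allowed: the last pictures show the brush in its trough with its head at the wide end, and the white and orange grids flat in their own bays.

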